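Draw two pipe flanges in on a valve ring with a turnbuckle

TASK

Close up the pipe joint on the grey stand: turn the middle body of its turnbuckle by the crossed bars, top bar away from the robot, so that both pipes draw in together, until the two flanges grip the valve ring standing between them tightly and it stays held. Do not force the bars once it has come up tight, do not knock the valve ring out of its cradle, and leave the loose things lying about where they are.

Things in the scene. Friction and masses are not known exactly. Their poses are not given: they have to be found in the camera images.
- stand: Pipe joint stand: grey base plate 270 x 480 x 12 mm, fixed. Origin: centre of its underside; x from the turnbuckle side (near the robot) to the pipe side, y along pipes and turnbuckle, z up. Pipe axis at x +60, z 85 mm; turnbuckle axis at x -85, z 105. Blue lug arms 125-145 mm either side of the middle join the threaded rods to the pipes. Tops above the bench: lugs 122, flanges 145 mm.
- hub (a point): Fixed point, middle of the turnbuckle's axis, stand's directions. The turnbuckle body is a dark steel tube 30 mm thick, 112 mm long along y, with a boss 46 mm across and 34 mm wide in its middle, from which four steel bars, 14 mm thick, stand out as a cross in the plane y = 0. The bars' round ends are 74 mm from the axis; push or pinch them. One leaning over 45 deg to the robot jams if pushed level.
- buckle (a joint): Turn angle (rad) of the turnbuckle body. At 0 and each quarter turn the bars point up, down, forward and back; grows as the top bar goes to the stand's +x, away from the robot: both pipes draw in, 16 mm each per turn. Starts 0 to 3.2; flanges touch the valve ring at about 6.5, are solid at about 7.65. Turning takes 0.16 N m while free, to 0.4 as the seats give, then stiffens sharply. Stays where it is left; pipes cannot be pushed in.
- pipe_left_face (a point): Centre of the flange face of the pipe on the stand's +y side (flange 120 mm across). It moves along the stand's y only. The flange carries a sprung black seat disc, 110 mm across; this point is on the disc's face as it is when unloaded. The seat gives up to 3 mm, 15 N per mm, then is solid.
- pipe_right_face (a point): Centre of the flange face of the pipe on the stand's -y side, same size, facing the other. With the valve ring between, the two points are 44 mm apart when both seats just touch it, 41 mm when they press with about 22 N, and 38 mm when they are solid and the bars will go no further; let go there, the body springs back a little and still holds the ring with about 30 N.
- ring: The valve ring: a grey cast disc 104 mm across and 44 mm thick, 0.4 to 0.9 kg, standing loose on edge in a cradle between the flanges. Origin at its centre, y along its axis (the pipe axis). It may stand up to 4 mm off the middle; the flange that meets it first pushes it along the cradle.
- wrench: Loose steel wrench, 190 mm long, lying on the bench in front of the stand. Bystander.
- hammer: Loose hammer, 280 mm long, lying left of the stand. Bystander.
- gasket: Loose black rubber ring, 110 mm across and 8 mm thick, lying right of the stand. Bystander.
- tin: Loose metal can, 80 mm across and 110 mm high, standing right of the stand. Bystander.
- spare: Loose spare turnbuckle with an open frame and two eyes, 270 mm long, lying flat on the bench in front of the stand. Bystander, not the one to turn.
- bolt: Loose bolt with nut, 90 mm long, lying on the stand's base plate near its left end. Bystander.

How it is judged:
On the way, in this order (a step that is already met when the one before it is completed fails the run):
1. both flanges have been drawn in at least 4 mm by the turnbuckle (distance of each of pipe_left_face, pipe_right_face from where it was at the start of the episode above 0.004 m), for 0.05 s.
2. both flanges bear on the valve ring with more than 15 N (contact force between each of pipe_left, pipe_right and ring above 15 N), for 0.2 s.
At the end, for the whole second after the job is handed in: The valve ring stands in its cradle between the flanges (axis within 0.06 rad of the pipe axis, centre within 6 mm of its place across and in height), each flange presses on the ring with more than 15 N by itself, and the ring is at rest (all of step 2 and angle between the y axis of ring and the y axis of stand, either way round below 0.06 rad and z of ring in the frame of stand between 0.0816303 and 0.0936303 m and x of ring in the frame of stand between 0.054 and 0.066 m and linear speed of ring below 0.01 m/s); the robot touches nothing.
It fails at once if the turnbuckle is forced: the robot presses on it with more than 60 N (contact force between the arm and buckle above 60 N).
It fails at once if the valve ring leaves its cradle or is tipped (z of ring in the frame of stand above 0.10763 m or z of ring in the frame of stand below 0.0676303 m or angle between the y axis of ring and the y axis of stand, either way round above 0.35 rad).
It fails at once if a loose bystander is moved more than 30 mm (distance of any of wrench, hammer, gasket, tin, spare, bolt from where it was at the start of the episode above 0.03 m).
It also fails if it takes over 67 s, if anything falls off the work surface, if the arm or the gripper's body presses on something with over 40 N, if the wrist force passes 120 N, or if a joint passes its speed limit or range.

ROBOT

A 6-joint arm with a two-finger parallel gripper is mounted at the origin on the work surface. World frame = base frame: x ahead of the robot, y to its left, z up, the work surface at z = 0. Lengths are in m, angles in rad, forces in N, time in s.
With the tool pointing down it reaches from about 0.275 to 1 m from the base axis. Payload 8.4 kg.
Tool frame: the origin (TCP) lies on the centre line of the jaws, within the pads' length; the fingertips stand 17 mm ahead of it and the grasp point (between the pads) lies 2 mm behind it; z points along the fingers, y is the direction in which the jaws open and shut (so a half turn about z gives the same grasp; the last joint's range is limited). The gripper opens to 85 mm and grips with 20 to 120 N. Pads are 22 mm wide; open, the fingers measure 114 mm over their backs; the gripper's body (76 mm by 85 mm) begins 54 mm behind the grasp point. The pads swing forward as they close: fully open they stand 13 mm farther back than shut.
Start: joints at [1.291, 0.353, 1.633, -0, 1.155, -0.002], TCP at [0.171, 0.601, 0.248] pointing down, gripper open.
Joint ranges: [-2.63, 2.63], [-0.92, 2.1], [0.06, 2.66], [-1.3, 4.44], [0, 2.69], [-3.02, 3.02]. Speed limits (rad/s): [2.22, 2.22, 2.79, 3.14, 3.14, 3.14].

INTERFACE

Orientations are given as a unit quaternion [x, y, z, w].
In Python, from station import telemetry, vision, job_done gives the robot as it stands.
- The arm moves only by the shell command python3 -m inch 'ROWS' [OPENING]. ROWS is JSON, a list that holds one entry, the list of rows, each a list of 4 numbers: the shift along the tool's x, y, z in mm, then the turn about the tool's z in degrees. In form: [[[tx, ty, tz, spin], ...]]. A call has 1 to 8 rows; each row is the pose to reach, as a shift and turn from the pose measured when the call began, along the tool's axes at that moment; what a row does not reach only later rows make up. A row lasts 1/12 s, in which the tool goes at most 41.7 mm and 7.16 degrees, less where a joint would pass 70% of its speed; a pose out of reach is approached as far as the arm can. A call with a gripper value outside its range is refused whole. OPENING is the opening, from 0 (shut) to 1 (fully open), set as the call begins (- or left out, the last holds). The fingers move at their own pace and stop on an object; the grip force is fixed at half the most. Time passes only in rows, so rows that repeat a pose let the fingers close. It gives the time, the measured TCP pose, the force and the opening at its end, in the units of the state.
- telemetry.state(): the state, without advancing time (a new reading comes with each control period).
- vision.camera(name): name is "scene" or "top" or "wrist"; returns a dict with "image" (420x560x3 uint8, blue, green, red), "z_map" (420x560 float32, m along the optical axis (not along the pixel's ray), 0 where there is no reading), "mtx" (3x3 intrinsics, pixels), "xyz" and "rotation" of the camera in the world; the wrist camera has in their place "hand_eye" (4x4, takes a point from camera to tool coordinates, whose origin is the TCP and whose axes are the flange's). Camera axes: x right, y down, z forward; pixel columns grow to the right and rows downward; lengths in m; the calibration is good to about 2 mm. A picture is of the moment at which its call begins: read the wrist's pose just before it.
- job_done(): hands the job in, once; it reports no verdict.
The state is a dict: "clock": time; "q": joint angles; "qvel": joint speeds; "effort": joint torques, N m; "tool_pos": TCP position; "orientation": TCP orientation; "wrist_force": force on the tool from outside, world axes, zero at the start; "ft_torque": the same for the moment, N m; "gripper_width": finger opening in m.
Only numpy, scipy, OpenCV 4.12 (cv2) and the standard library are available. Lean on these libraries where they do the work, as an engineer would, in place of code of your own. Each camera call takes 0.05 s, during which the arm holds its last target.

## Working session

There is one attempt and no reset: what is moved stays moved. The work goes in short steps, Python scripts to look and compute and a shell command to move; the robot and the scene stay as the last step left them, time stands still between calls to the robot, and variables do not carry over. Pictures are saved under pics/ and viewed, and the job is handed in when it is done.

```bash
ls; mkdir -p pics
python3 - <<'E'
from station import telemetry, vision
import cv2, numpy as np
print(telemetry.state())
for n in ("scene","top"):
    c=vision.camera(n); cv2.imwrite(f"pics/{n}0.png",c["image"]); np.savez(f"/tmp/{n}0.npz",**c)
    print(n,c["mtx"],c["xyz"],c["rotation"])
E
```

```text
pics
{'clock': 0.0, 'q': array([ 1.29060579e+00,  3.53664726e-01,  1.63417588e+00, -6.39122401e-06,
        1.15521644e+00, -2.44630030e-03]), 'qvel': array([ 0.00179287,  0.00113545,  0.00047452,  0.00027617,  0.00094038,
       -0.00025282]), 'effort': array([ 1.81933028e-03, -6.05247116e+01, -3.42081928e+01,  2.56241601e-04,
        8.98879138e-03,  2.27052851e-06]), 'tool_pos': array([0.17126302, 0.60057524, 0.24753346]), 'orientation': array([ 1.38424864e-01,  9.90372668e-01, -7.25304267e-04, -1.00234586e-04]), 'wrist_force': array([-0.89843866,  0.00578177,  0.0430382 ]), 'ft_torque': array([0.00642704, 0.07464181, 0.03265842]), 'gripper_width': 0.08567174023534176}
scene [[404.28631139   0.         288.37084362]
 [  0.         404.28631139 208.96805693]
 [  0.           0.           1.        ]] [1.19971372 0.39330027 0.83587119] [ 0.46251587  0.79158369 -0.34734217 -0.19704758]
top [[494.63349201   0.         281.3550128 ]
 [  0.         494.63349201 215.61653066]
 [  0.           0.           1.        ]] [0.29546964 0.00801204 1.47943554] [ 0.71071355 -0.69788802  0.05555968 -0.06893244]
```

View pics/scene0.png

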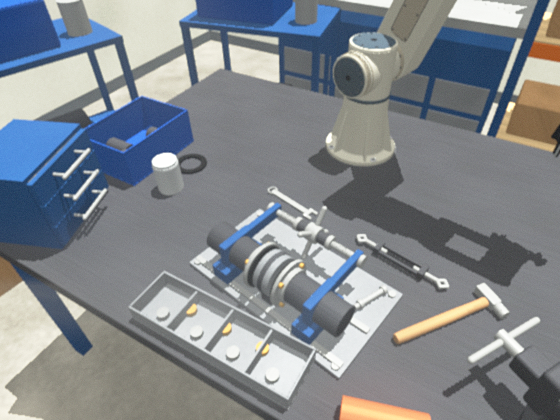

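View pics/top0.png

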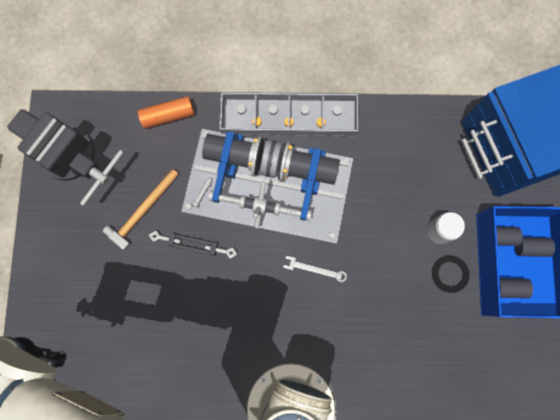

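The top view shows the stand at about (268,187) px, the turnbuckle cross at (261,204), the spare at (192,243), the wrench at (315,270) and the hammer at (140,210). Next I'll measure the hub and the stand's yaw.

```bash
cat > h.py <<'E'
import numpy as np, cv2
from scipy.spatial.transform import Rotation as R
def world(c,wp=None):
    z=np.asarray(c["z_map"],float); K=c["mtx"]; v,u=np.mgrid[:z.shape[0],:z.shape[1]]
    P=np.stack([(u-K[0,2])/K[0,0]*z,(v-K[1,2])/K[1,1]*z,z],-1)
    r=np.asarray(c["rotation"]); Rm=R.from_quat(r).as_matrix() if r.shape==(4,) else r
    W=P@Rm.T+c["xyz"]; W[z==0]=np.nan; return W
E
python3 - <<'E'
from h import *
c=dict(np.load("/tmp/top0.npz")); W=world(c)
cs=[]
for u,v in [(205,130),(353,157),(337,242),(183,212),(261,204),(262,183),(240,203),(283,208),(345,230),(190,243),(315,270)]: print(u,v,W[v,u].round(3))
# plate mask: z ~12mm
z=W[...,2]; m=((z>0.006)&(z<0.018)).astype(np.uint8); sub=np.zeros_like(m); sub[110:260,170:370]=m[110:260,170:370]
print(sub.sum())
sub=cv2.morphologyEx(sub,cv2.MORPH_OPEN,np.ones((3,3)))
P=W[sub>0][:,:2].astype(np.float32); r=cv2.minAreaRect(P); print(r)
print('table z',np.nanmedian(z[330:400,40:80]), np.nanmedian(z[240:300,370:420]))
# hub area
print((z[180:230:3,235:290:4]*1000).round(0))
s=c["image"][90:280,140:400]; cv2.imwrite("pics/top0c.png",cv2.resize(s,None,fx=3,fy=3,interpolation=cv2.INTER_CUBIC))
s=cv2.imread("pics/scene0.png")[180:380,180:420]; cv2.imwrite("pics/scene0c.png",cv2.resize(s,None,fx=3,fy=3,interpolation=cv2.INTER_CUBIC))
E
```

```text
205 130 [0.823 0.282 0.014]
353 157 [ 0.748 -0.18  -0.003]
337 242 [ 0.481 -0.13  -0.001]
183 212 [ 0.565  0.34  -0.003]
261 204 [0.568 0.093 0.13 ]
262 183 [0.622 0.091 0.153]
240 203 [0.572 0.153 0.119]
283 208 [0.561 0.032 0.113]
345 230 [ 0.518 -0.154 -0.003]
190 243 [0.47  0.313 0.   ]
315 270 [ 0.396 -0.064  0.007]
8567
((0.6902129650115967, 0.07570019364356995), (0.48091015219688416, 0.34661078453063965), 79.23416900634766)
table z 0.005406652403825873 -4.929757772087484e-05
[[ 18.   5.  12.   8.  28.  16.  22.  25.  19.  19.  14.  91.   8.  11.]
 [ 14.  16.  16.  16.  17.  11.  15. 155.  19.  23.  nan  21.  18.  19.]
 [ 13.  14.  13.  12.   7.  12.   9. 152.  23.  13.   9.  14.  19.  23.]
 [ 17.  11.  11.  10.  13.  13.  15. 137.   8.   6.  10.  16.  18.  11.]
 [ 12.  17.  11.  11.  11.  17.   9. 140.  12.   8.  10.   9.  11.  16.]
 [ 13.   9. 110.  17.  14.  15. 129. 129.   8.  13.  13.  10.  12.  16.]
 [117. 112. 123. 118. 109. 119. 122. 120.  16.  15.  13.  11.   7.  12.]
 [121. 116. 127. 118. 124. 127. 129. 121. 109.   9.  10.  15.  15.  10.]
 [ 14. 105. 121. 117. 118. 128. 130. 124. 123. 119. 112. 121.  14.  16.]
 [ 15.   9. 111. 114. 113. 123. 134. 125. 121. 123. 120. 124. 111. 114.]
 [ 14.  12.   7.  10.  10. 140. 146. 118. 111. 116. 118. 116. 114. 112.]
 [ 12.  12.  10.  nan   5. 164. 150. 107.  18.  14. 117.  14.  13. 111.]
 [ 15.  15.  11.  10.  19. 166.  92.  12.   6.  10.  18.  14.  14.  13.]
 [  3.   7.   7.  17.   8.  10.  85.  12.  12.  13.  15.  13.  13.  15.]
 [ 17.  11.  13.  16.  15.  79.  80.  14.   5.  11.  15.  11.  17.  15.]
 [  1.   4.  -3.   5.  12.  68.  69.  16.  11.  15.  16.  16.  15.   9.]
 [ -1.  -1.  -4.  -4.  -1.   1.  -2.  12.   9.   6.   5.  13.  10.  11.]]
```

```bash
sleep 1
```

```text
(no output)
```

View pics/top0c.png

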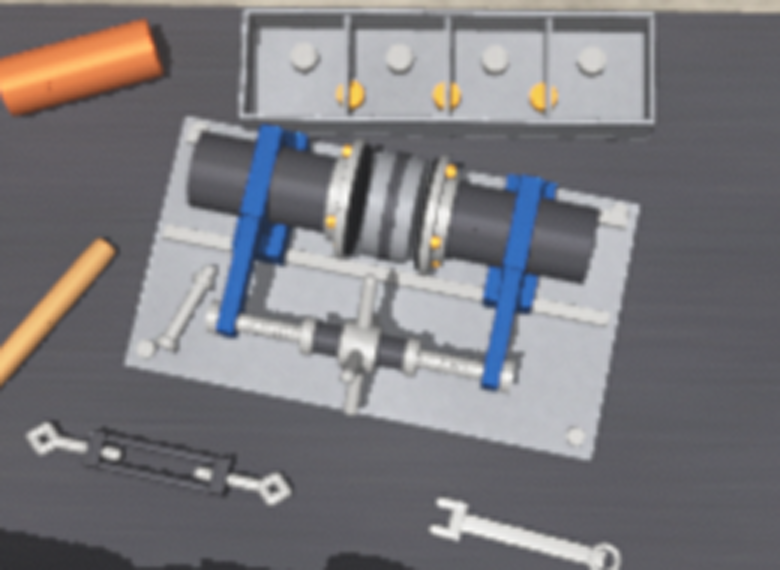

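View pics/scene0c.png

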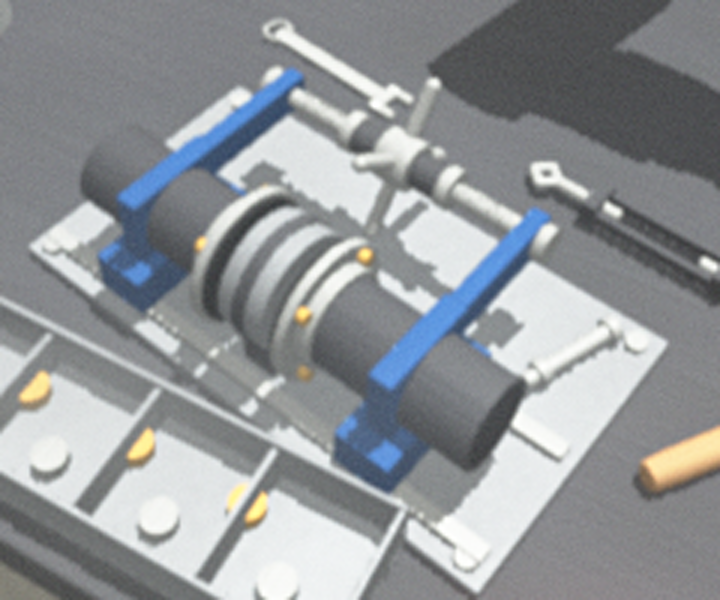

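Run:
```python
from h import *
from scipy.optimize import least_squares
cs={n:dict(np.load(f"/tmp/{n}0.npz")) for n in("top","scene")}
yaw=np.deg2rad(-10.4)
# refine: turnbuckle/pipe line using points height ; fit plate edges from corner pixels on z=.012 plane
Wt=world(cs["top"])
c=cs["top"];K=c["mtx"];Rm=R.from_quat(c["rotation"]).as_matrix()
def onz(u,v,z):
    d=Rm@np.array([(u-K[0,2])/K[0,0],(v-K[1,2])/K[1,1],1]); t=(z-c["xyz"][2])/d[2]; return c["xyz"]+t*d
cor=[onz(140+u/3,90+v/3,.012)[:2] for u,v in [(187,116),(639,204),(591,459),(126,367)]]
cor=np.array(cor);print(cor.round(3)); ctr=cor.mean(0)
e=(cor[0]-cor[1]+cor[3]-cor[2]);yaw=-np.arctan2(e[0],e[1]);f=(cor[0]-cor[3]+cor[1]-cor[2]);print(np.rad2deg(yaw),np.rad2deg(np.arctan2(f[1],f[0])),ctr,np.linalg.norm(e)/2,np.linalg.norm(f)/2)
X=np.array([np.cos(yaw),np.sin(yaw)]);Y=np.array([-X[1],X[0]])
hub=ctr-0.085*X;print("hub",hub)
for n in cs:
    W=world(cs[n]); d=W[...,:2]-hub; a=d@X;b=d@Y;z=W[...,2]
    m=(abs(b)<.012)&(np.hypot(a,z-.105)<.08)&(np.hypot(a,z-.105)>.03)&(z>.025)
    ang=np.rad2deg(np.arctan2(a[m],z[m]-.105)); h,_=np.histogram(ang,np.arange(-180,181,10)); print(n,m.sum()); print(dict(zip(range(-180,180,10),h)))
    for lo in (-90,0): pass
    an=(ang%90); print(np.median(b[m]))
    w=np.angle(np.mean(np.exp(4j*np.deg2rad(ang))))/4; print("phase",np.rad2deg(w)%90)
    for nm,xl,zl in(("ring",(.11,.18),.14),("fl",(0,0),0)):
        pass
    # heights along pipe: 
    m=(abs(a-.145)<.03)&(z>.13)
    h,_=np.histogram(b[m],np.arange(-.1,.1,.004)); print((np.arange(-.1,.096,.004)*1000).astype(int).tolist());print(h.tolist())
```

```text
[[ 0.828  0.291]
 [ 0.74  -0.178]
 [ 0.477 -0.129]
 [ 0.562  0.34 ]]
-10.4801012093196 -10.487041106695505 [0.65158018 0.08080234] 0.4763928946523407 0.26936846487855975
hub [0.56799814 0.09626333]
top 196
{-180: np.int64(0), -170: np.int64(0), -160: np.int64(0), -150: np.int64(0), -140: np.int64(0), -130: np.int64(29), -120: np.int64(25), -110: np.int64(1), -100: np.int64(0), -90: np.int64(0), -80: np.int64(0), -70: np.int64(0), -60: np.int64(0), -50: np.int64(0), -40: np.int64(22), -30: np.int64(28), -20: np.int64(2), -10: np.int64(0), 0: np.int64(0), 10: np.int64(0), 20: np.int64(0), 30: np.int64(2), 40: np.int64(55), 50: np.int64(24), 60: np.int64(0), 70: np.int64(0), 80: np.int64(0), 90: np.int64(0), 100: np.int64(0), 110: np.int64(0), 120: np.int64(0), 130: np.int64(8), 140: np.int64(0), 150: np.int64(0), 160: np.int64(0), 170: np.int64(0)}
0.0010337495046774494
phase 54.930468913407644
[-100, -96, -92, -88, -83, -79, -75, -71, -67, -63, -59, -55, -51, -47, -43, -39, -35, -31, -27, -23, -19, -15, -11, -7, -3, 0, 4, 8, 12, 16, 20, 24, 28, 32, 36, 40, 44, 48, 52, 56, 60, 64, 68, 
[... 588 characters left out ...]
, 30: np.int64(3), 40: np.int64(40), 50: np.int64(29), 60: np.int64(0), 70: np.int64(0), 80: np.int64(0), 90: np.int64(0), 100: np.int64(0), 110: np.int64(0), 120: np.int64(0), 130: np.int64(51), 140: np.int64(31), 150: np.int64(1), 160: np.int64(0), 170: np.int64(0)}
0.0034377970402624226
phase 53.5872271228917
[-100, -96, -92, -88, -83, -79, -75, -71, -67, -63, -59, -55, -51, -47, -43, -39, -35, -31, -27, -23, -19, -15, -11, -7, -3, 0, 4, 8, 12, 16, 20, 24, 28, 32, 36, 40, 44, 48, 52, 56, 60, 64, 68, 72, 76, 80, 84, 88, 92]
[0, 0, 0, 0, 0, 0, 0, 0, 0, 0, 5, 1, 0, 18, 37, 66, 61, 13, 3, 33, 34, 33, 29, 37, 41, 40, 42, 38, 35, 66, 6, 0, 4, 23, 31, 39, 92, 11, 7, 3, 0, 0, 0, 0, 0, 0, 0, 0, 0]
```

The top crop puts the hub at about (0.568, 0.096) and the stand's yaw at −10.5°. The bars are at +54° (away from the robot) and −36° (leaning towards it). I'll push the −36° bar away with the closed fingers, a quarter turn per stroke.

```bash
cat >> h.py <<'E'
HUB=np.array([.568,.0965,.105]); YAW=np.deg2rad(-10.5)
S=R.from_euler('z',YAW).as_matrix()
def st(s=None):
    from station import telemetry
    s=s or telemetry.state(); Rt=R.from_quat(s["orientation"]).as_matrix()
    p=S.T@(s["tool_pos"]-HUB)*1000
    ty=Rt[:,1]; err=np.rad2deg(np.arctan2(ty[1],ty[0]))-(90+np.rad2deg(YAW))
    print("t",round(s["clock"],2),"tcp rel hub",p.round(1),"tip z",round(p[2]-17,1),"yawerr",round(err,1),"F",(S.T@s["wrist_force"]).round(1),"w",round(s["gripper_width"],3)); return s,Rt
def to(rel):
    s,Rt=st(); d=S@np.array(rel)/1000+HUB-s["tool_pos"]; print("rows shift",(Rt.T@d*1000).round(1))
def phase():
    from station import vision
    for n in("top","scene"):
        c=vision.camera(n); W=(world(c)-HUB)@S; a,b,z=np.moveaxis(W,-1,0); r=np.hypot(a,z)
        m=(abs(b)<.012)&(r<.078)&(r>.032)&(z>-.08)
        ang=np.arctan2(a[m],z[m]); print(n,m.sum(),"phase",round(np.rad2deg(np.angle(np.mean(np.exp(4j*ang)))/4)%90,1),np.histogram(np.rad2deg(ang),np.arange(-180,181,15))[0].tolist())
        mp=(abs(a-.145)<.03)&(z>.025); 
        np.savez(f"/tmp/{n}_l.npz",**c)
    return
E
python3 -c "
from h import *
to([-85,0,140])"
```

```text
t 0.1 tcp rel hub [-482.   423.4  142.7] tip z 125.7 yawerr -5.4 F [-0.5 -0.8  0.5] w 0.085
rows shift [-435.1 -384.1    3.1]
```

```bash
python3 -m inch '[[[-27,-24,0,-3],[-54,-48,0,-5.4],[-81,-72,0,-5.4],[-108,-96,0,-5.4],[-135,-120,0,-5.4],[-162,-144,0,-5.4],[-189,-168,0,-5.4],[-216,-192,0,-5.4]]]' 0; python3 -c "
from h import *
to([-85,0,140])"
```

```text
clock: 0.77
tool_pos: [0.3268, 0.355, 0.2477]
orientation: [0.092, 0.996, -0.001, -0.0]
wrist_force: [1.2, 0.4, 0.6]
gripper_width: -0.0001
t 0.77 tcp rel hub [-284.3  210.3  142.7] tip z 125.7 yawerr -0.0 F [1.1 0.6 0.6] w -0.0
rows shift [-199.3 -210.2    3. ]
```

```bash
python3 -m inch '[[[-25,-26,0,0],[-50,-53,0,0],[-76,-80,0,0],[-102,-107,1,0],[-128,-135,1,0],[-154,-162,2,0],[-180,-190,3,0],[-199,-210,3,0]]]' 0; python3 -m inch '[[[0,0,0,0],[0,0,0,0]]]'; python3 -c "
from h import *
from station import vision
to([-75,0,55])
c=vision.camera('wrist'); cv2.imwrite('pics/w1.png',c['image'])
phase()
c=np.load('/tmp/scene_l.npz')['image'][150:350,180:420]; cv2.imwrite('pics/s1.png',cv2.resize(c,None,fx=3,fy=3))
"
```

```text
clock: 1.43
tool_pos: [0.4851, 0.1097, 0.2447]
orientation: [0.092, 0.996, -0.001, -0.0]
wrist_force: [0.2, 0.8, -0.4]
gripper_width: 0.0002
clock: 1.6
tool_pos: [0.4854, 0.1083, 0.2443]
orientation: [0.093, 0.996, -0.001, -0.001]
wrist_force: [-0.6, 1.0, 0.2]
gripper_width: -0.0001
t 1.6 tcp rel hub [-83.4  -3.4 139.3] tip z 122.3 yawerr -0.2 F [-0.8  0.9  0.2] w -0.0
rows shift [-8.4  3.7 84.3]
top 0 phase nan [0, 0, 0, 0, 0, 0, 0, 0, 0, 0, 0, 0, 0, 0, 0, 0, 0, 0, 0, 0, 0, 0, 0, 0]
scene 264 phase 53.8 [0, 0, 0, 5, 11, 0, 0, 0, 0, 63, 38, 0, 0, 0, 11, 57, 0, 0, 0, 0, 4, 74, 1, 0]
  return _methods._mean(a, axis=axis, dtype=dtype,
  ret = ret.dtype.type(ret / rcount)
```

View pics/w1.png

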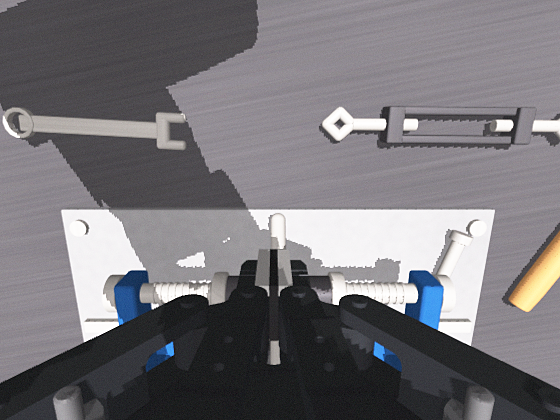

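View pics/s1.png

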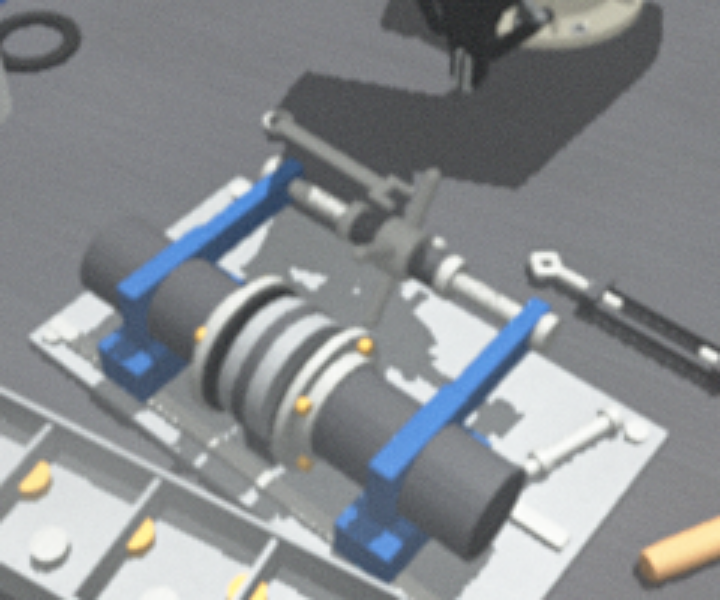

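The wrist view shows the fingers centred across the boss, with the lower near bar end at (278,230) and nothing in the way. Now I'll descend behind the leaning bar and push.

```bash
python3 -m inch '[[[-2,2,20,0],[-4,4,45,0],[-6,4,70,0],[-8,4,84,0],[-8,4,84,0]]]' 0; python3 -c "
from h import *
st()"; python3 -m inch '[[[-8,0,0,0],[-16,0,0,0],[-24,0,0,0],[-32,0,0,0],[-40,0,0,0]]]'; python3 -c "
from h import *
st()"
```

```text
clock: 2.17
tool_pos: [0.4906, 0.1135, 0.1578]
orientation: [0.091, 0.996, -0.002, -0.003]
wrist_force: [-0.9, 0.2, -0.2]
gripper_width: 0.0001
t 2.17 tcp rel hub [-79.2   2.6  52.8] tip z 35.8 yawerr 0.1 F [-0.9  0.  -0.2] w 0.0
clock: 2.58
tool_pos: [0.5304, 0.1063, 0.1587]
orientation: [0.091, 0.996, -0.002, -0.003]
wrist_force: [-4.2, 0.5, 4.1]
gripper_width: -0.0001
t 2.58 tcp rel hub [-38.7   2.8  53.7] tip z 36.7 yawerr 0.1 F [-4.2 -0.2  4.1] w -0.0
```

```bash
python3 -m inch '[[[-10,0,0,0],[-20,0,0,0],[-30,0,0,0],[-40,0,0,0],[-50,0,0,0],[-60,0,0,0],[-68,0,0,0]]]'; python3 -c "
from h import *
st();phase();st()"
```

```text
clock: 3.17
tool_pos: [0.5984, 0.0939, 0.1584]
orientation: [0.091, 0.996, -0.001, -0.003]
wrist_force: [-2.1, 1.3, 1.0]
gripper_width: -0.0001
t 3.17 tcp rel hub [30.3  3.  53.4] tip z 36.4 yawerr 0.1 F [-2.4  0.9  1. ] w -0.0
top 0 phase nan [0, 0, 0, 0, 0, 0, 0, 0, 0, 0, 0, 0, 0, 0, 0, 0, 0, 0, 0, 0, 0, 0, 0, 0]
scene 208 phase 48.9 [0, 0, 0, 5, 11, 0, 0, 0, 0, 5, 2, 0, 0, 1, 49, 58, 0, 0, 0, 0, 3, 73, 1, 0]
t 3.27 tcp rel hub [31.3  3.  53.6] tip z 36.6 yawerr 0.1 F [0.4 0.6 0.7] w -0.0
  return _methods._mean(a, axis=axis, dtype=dtype,
  ret = ret.dtype.type(ret / rcount)
```

```bash
python3 -m inch '[[[-8,0,0,0],[-16,0,0,0],[-20,0,0,0]]]'; python3 -m inch '[[[2,0,-20,0],[2,0,-50,0],[2,0,-85,0],[15,0,-100,0],[45,0,-100,0],[80,0,-100,0],[110,0,-100,0],[125,0,-100,0]]]'; python3 -c "
from h import *
st();phase();to([-75,0,54])" 2>/dev/null
```

```text
clock: 3.52
tool_pos: [0.6207, 0.09, 0.159]
orientation: [0.091, 0.996, -0.001, -0.001]
wrist_force: [-0.4, 0.1, 1.6]
gripper_width: 0.0
clock: 4.18
tool_pos: [0.4956, 0.1131, 0.2594]
orientation: [0.091, 0.996, -0.001, -0.001]
wrist_force: [0.0, 0.4, 0.5]
gripper_width: -0.0
t 4.18 tcp rel hub [-74.2   3.1 154.4] tip z 137.4 yawerr 0.1 F [-0.   0.4  0.5] w -0.0
top 19 phase 67.5 [0, 0, 0, 0, 19, 0, 0, 0, 0, 0, 0, 0, 0, 0, 0, 0, 0, 0, 0, 0, 0, 0, 0, 0]
scene 280 phase 62.6 [0, 0, 0, 0, 29, 2, 0, 0, 0, 2, 98, 2, 0, 0, 0, 55, 21, 0, 0, 0, 0, 48, 23, 0]
t 4.28 tcp rel hub [-73.2   3.4 154.8] tip z 137.8 yawerr 0.1 F [-0.4  0.   0.2] w 0.0
rows shift [  1.7  -3.1 100.8]
```

Step one worked: the phase is now 62.6°, about 99° turned, with low forces. Second stroke.

```bash
python3 -m inch '[[[0,-1,30,0],[2,-2,65,0],[2,-3,95,0],[2,-3,101,0],[2,-3,101,0]]]'; python3 -m inch '[[[-10,0,0,0],[-20,0,0,0],[-30,0,0,0],[-40,0,0,0],[-50,0,0,0],[-60,0,0,0],[-70,0,0,0]]]'; python3 -c "
from h import *
st()"; python3 -m inch '[[[-10,0,0,0],[-20,0,0,0],[-30,0,0,0],[-40,0,0,0],[-48,0,0,0],[-54,0,0,0]]]';  python3 -c "
from h import *
st()"
```

```text
clock: 4.7
tool_pos: [0.494, 0.1099, 0.1572]
orientation: [0.091, 0.996, -0.002, -0.002]
wrist_force: [0.1, -1.0, 0.6]
gripper_width: -0.0002
clock: 5.28
tool_pos: [0.5636, 0.0972, 0.1573]
orientation: [0.091, 0.996, -0.002, -0.002]
wrist_force: [-5.9, 2.1, -1.6]
gripper_width: 0.0002
t 5.28 tcp rel hub [-4.5 -0.2 52.3] tip z 35.3 yawerr 0.1 F [-6.1  1.  -1.6] w 0.0
clock: 5.78
tool_pos: [0.6182, 0.0872, 0.1572]
orientation: [0.091, 0.996, -0.002, -0.002]
wrist_force: [-1.6, 0.0, 2.0]
gripper_width: 0.0
t 5.78 tcp rel hub [51.1 -0.  52.2] tip z 35.2 yawerr 0.1 F [-1.5 -0.3  2. ] w 0.0
```

```bash
python3 -m inch '[[[2,0,-20,0],[2,0,-50,0],[2,0,-85,0],[15,0,-100,0],[45,0,-100,0],[80,0,-100,0],[110,0,-100,0],[125,0,-100,0]]]'; python3 -c "
from h import *
st();phase();to([-70,0,54])
c=np.load('/tmp/scene_l.npz')['image'][150:350,180:420]; cv2.imwrite('pics/s2.png',cv2.resize(c,None,fx=3,fy=3))
for n in ('top','scene'):
    W=(world(dict(np.load(f'/tmp/{n}_l.npz')))-HUB)@S; a,b,z=np.moveaxis(W,-1,0); m=(abs(a-.145)<.03)&(z>.025)
    print(n,list(zip(range(-50,52,2),np.histogram(b[m]*1000,np.arange(-50,53,2))[0].tolist())))
" 2>/dev/null
```

```text
clock: 6.45
tool_pos: [0.4935, 0.1102, 0.2579]
orientation: [0.091, 0.996, -0.002, -0.002]
wrist_force: [0.3, 0.4, 0.8]
gripper_width: 0.0001
t 6.45 tcp rel hub [-7.580e+01 -1.000e-01  1.529e+02] tip z 135.9 yawerr 0.1 F [0.2 0.5 0.8] w 0.0
top 15 phase 69.7 [0, 0, 0, 0, 15, 0, 0, 0, 0, 0, 0, 0, 0, 0, 0, 0, 0, 0, 0, 0, 0, 0, 0, 0]
scene 277 phase 64.5 [0, 0, 0, 0, 28, 4, 0, 0, 0, 0, 96, 3, 0, 0, 0, 45, 30, 0, 0, 0, 0, 32, 39, 0]
t 6.55 tcp rel hub [-74.8   0.2 153.2] tip z 136.2 yawerr 0.2 F [ 0.7 -0.4  0.7] w -0.0
rows shift [-5.   0.1 99.2]
top [(-50, 0), (-48, 0), (-46, 1), (-44, 3), (-42, 3), (-40, 3), (-38, 3), (-36, 16), (-34, 18), (-32, 15), (-30, 12), (-28, 13), (-26, 13), (-24, 14), (-22, 10), (-20, 14), (-18, 12), (-16, 15), (-14, 10), (-12, 15), (-10, 14), (-8, 10), (-6, 16), (-4, 13), (-2, 13), (0, 13), (2, 14), (4, 16), (6, 11), (8, 15), (10, 15), (12, 11), (14, 12), (16, 16), (18, 11), (20, 10), (22, 1), (24, 9), (26, 15), (28, 12), (30, 18), (32, 16), (34, 13), (36, 16), (38, 7), (40, 0), (42, 4), (44, 1), (46, 5), (48, 1), (50, 2)]
scene [(-50, 3), (-48, 1), (-46, 0), (-44, 0), (-42, 0), (-40, 3), (-38, 7), (-36, 19), (-34, 21), (-32, 26), (-30, 37), (-28, 18), (-26, 25), (-24, 19), (-22, 16), (-20, 18), (-18, 16), (-16, 15), (-14, 19), (-12, 24), (-10, 6), (-8, 20), (-6, 20), (-4, 17), (-2, 19), (0, 17), (2, 24), (4, 23), (6, 17), (8, 22), (10, 17), (12, 18), (14, 23), (16, 18), (18, 34), (20, 5), (22, 12), (24, 12), (26, 5), (28, 11), (30, 21), (32, 23), (34, 24), (36, 68), (38, 10), (40, 6), (42, 2), (44, 5), (46, 2), (48, 1), (50, 0)]
```

View pics/s2.png

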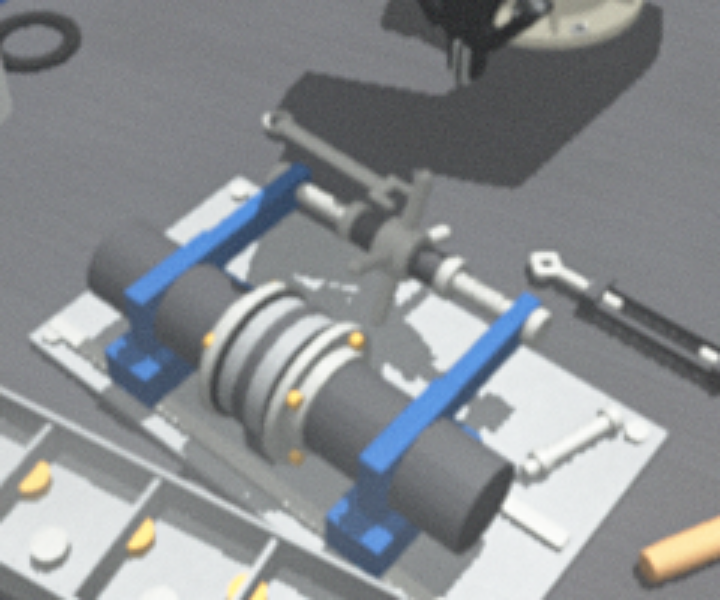

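The view shows the flanges almost on the ring, which is still upright; phase 64.5°, so buckle ≈ 5.84 rad. Third stroke, slower in the seating part.

```bash
python3 -m inch '[[[-1,0,30,0],[0,0,65,0],[0,0,95,0],[0,0,99,0],[0,0,99,0]]]'; python3 -m inch '[[[-10,0,0,0],[-20,0,0,0],[-30,0,0,0],[-40,0,0,0],[-50,0,0,0],[-60,0,0,0],[-70,0,0,0]]]'; python3 -c "
from h import *
st()"; python3 -m inch '[[[-6,0,0,0],[-12,0,0,0],[-18,0,0,0],[-24,0,0,0]]]';  python3 -c "
from h import *
st()"
```

```text
clock: 6.97
tool_pos: [0.4944, 0.1097, 0.158]
orientation: [0.09, 0.996, -0.002, -0.002]
wrist_force: [-0.2, -0.7, -0.3]
gripper_width: -0.0003
clock: 7.55
tool_pos: [0.5639, 0.0969, 0.158]
orientation: [0.09, 0.996, -0.002, -0.003]
wrist_force: [-5.5, 0.9, -1.2]
gripper_width: 0.0002
t 7.55 tcp rel hub [-4.1 -0.3 53. ] tip z 36.0 yawerr 0.1 F [-5.5 -0.1 -1.2] w 0.0
clock: 7.88
tool_pos: [0.5867, 0.0923, 0.1571]
orientation: [0.09, 0.996, -0.002, -0.005]
wrist_force: [-7.5, 0.2, 1.7]
gripper_width: 0.0003
t 7.88 tcp rel hub [19.2 -0.7 52.1] tip z 35.1 yawerr 0.1 F [-7.4 -1.1  1.7] w 0.0
```

```bash
python3 -m inch '[[[-4,0,0,0],[-8,0,0,0],[-12,0,0,0],[-16,0,0,0]]]'; python3 -m inch '[[[-4,0,0,0],[-8,0,0,0],[-12,0,0,0]]]';  python3 -c "
from h import *
st()"
```

```text
clock: 8.22
tool_pos: [0.6021, 0.0892, 0.1567]
orientation: [0.091, 0.996, -0.002, -0.006]
wrist_force: [-6.4, 1.3, 2.6]
gripper_width: 0.0005
clock: 8.47
tool_pos: [0.6139, 0.0868, 0.1563]
orientation: [0.091, 0.996, -0.003, -0.007]
wrist_force: [-5.3, 0.7, 3.0]
gripper_width: -0.0003
t 8.47 tcp rel hub [46.9 -1.2 51.3] tip z 34.3 yawerr 0.1 F [-5.4 -0.3  3. ] w -0.0
```

Forces are still low, so I'll retract and check the phase.

```bash
python3 -m inch '[[[2,0,-20,0],[2,0,-50,0],[2,0,-85,0],[15,0,-100,0],[45,0,-100,0],[80,0,-100,0],[110,0,-100,0],[120,0,-100,0]]]'; python3 -c "
from h import *
st();phase();to([-70,0,54])
c=np.load('/tmp/scene_l.npz')['image'][150:350,180:420]; cv2.imwrite('pics/s3.png',cv2.resize(c,None,fx=3,fy=3))
" 2>/dev/null
```

```text
clock: 9.13
tool_pos: [0.4948, 0.1089, 0.2582]
orientation: [0.09, 0.996, -0.003, -0.007]
wrist_force: [0.3, 0.2, 0.2]
gripper_width: -0.0003
t 9.13 tcp rel hub [-74.3  -1.1 153.2] tip z 136.2 yawerr 0.1 F [0.2 0.2 0.2] w -0.0
top 16 phase 64.2 [0, 0, 0, 0, 15, 0, 0, 0, 0, 0, 0, 0, 0, 0, 0, 1, 0, 0, 0, 0, 0, 0, 0, 0]
scene 273 phase 60.3 [0, 0, 0, 0, 26, 0, 0, 0, 0, 5, 96, 0, 0, 0, 1, 62, 10, 0, 0, 0, 0, 63, 10, 0]
t 9.23 tcp rel hub [-72.1  -0.7 153.6] tip z 136.6 yawerr 0.2 F [1.1 0.7 0.4] w 0.0
rows shift [-3.2  1.2 99.5]
```

View pics/s3.png

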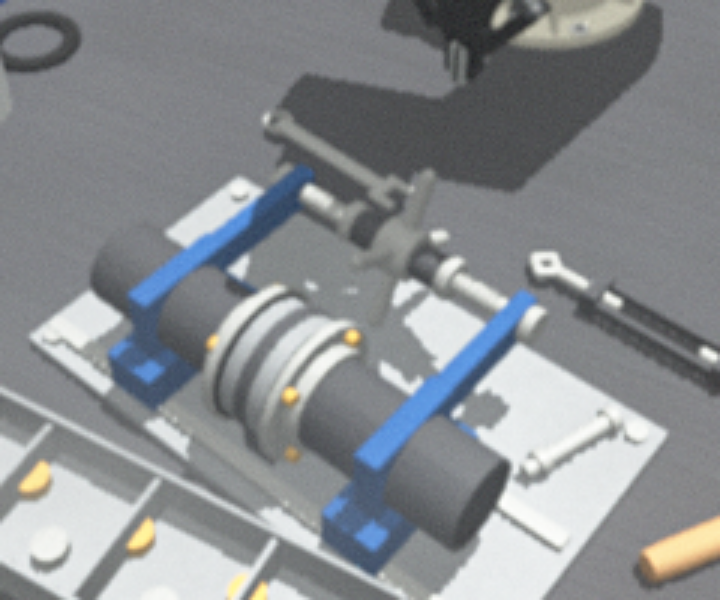

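Phase 60.3°, so buckle ≈ 7.33 rad, with the flanges seated on the ring. I'll finish with small pushes on the next bar (at about −30°), reading the force each time.

```bash
python3 -m inch '[[[-1,0,30,0],[2,1,65,0],[2,1,95,0],[2,1,99,0],[2,1,99,0]]]'; python3 -m inch '[[[-5,0,0,0],[-10,0,0,0],[-15,0,0,0],[-18,0,0,0]]]'; python3 -c "
from h import *
st()"; python3 -m inch '[[[-2,0,0,0],[-4,0,0,0],[-6,0,0,0]]]';  python3 -c "
from h import *
st()"
```

```text
clock: 9.65
tool_pos: [0.4945, 0.1096, 0.1583]
orientation: [0.09, 0.996, -0.003, -0.007]
wrist_force: [0.9, -0.3, 0.3]
gripper_width: -0.0001
clock: 9.98
tool_pos: [0.5143, 0.1064, 0.1595]
orientation: [0.09, 0.996, -0.003, -0.006]
wrist_force: [0.2, 0.4, -0.3]
gripper_width: -0.0002
t 9.98 tcp rel hub [-54.6  -0.1  54.5] tip z 37.5 yawerr 0.1 F [ 0.1  0.5 -0.3] w -0.0
clock: 10.23
tool_pos: [0.5184, 0.1054, 0.1597]
orientation: [0.091, 0.996, -0.003, -0.008]
wrist_force: [-9.6, 1.8, 6.4]
gripper_width: -0.0
t 10.23 tcp rel hub [-50.4  -0.3  54.7] tip z 37.7 yawerr 0.1 F [-9.7  0.   6.4] w -0.0
```

```bash
for i in 1; do python3 -m inch '[[[-2,0,0,0],[-4,0,0,0],[-5,0,0,0]]]'; done; python3 -c "
from h import *
st()"
```

```text
clock: 10.48
tool_pos: [0.5215, 0.1047, 0.1599]
orientation: [0.091, 0.996, -0.003, -0.01]
wrist_force: [-9.5, 2.1, 6.9]
gripper_width: -0.0001
t 10.48 tcp rel hub [-47.2  -0.4  54.9] tip z 37.9 yawerr 0.1 F [-9.7  0.4  6.9] w -0.0
```

```bash
python3 -m inch '[[[-2,0,0,0],[-4,0,0,0],[-5,0,0,0]]]'; python3 -c "
from h import *
st()"
```

```text
clock: 10.73
tool_pos: [0.5248, 0.104, 0.1601]
orientation: [0.091, 0.996, -0.003, -0.012]
wrist_force: [-9.4, 2.9, 7.5]
gripper_width: -0.0
t 10.73 tcp rel hub [-43.9  -0.5  55.1] tip z 38.1 yawerr 0.1 F [-9.8  1.2  7.5] w -0.0
```

```bash
python3 -m inch '[[[-2,0,0,0],[-4,0,0,0],[-5,0,0,0]]]'; python3 -c "
from h import *
st()"
```

```text
clock: 10.98
tool_pos: [0.5282, 0.1033, 0.1604]
orientation: [0.091, 0.996, -0.003, -0.013]
wrist_force: [-8.9, 1.3, 7.3]
gripper_width: -0.0002
t 10.98 tcp rel hub [-40.4  -0.6  55.4] tip z 38.4 yawerr 0.1 F [-9.  -0.4  7.3] w -0.0
```

```bash
python3 -m inch '[[[-2,0,0,0],[-4,0,0,0]]]'; python3 -c "
from h import *
st();phase()" 2>/dev/null
```

```text
clock: 11.15
tool_pos: [0.5305, 0.1028, 0.1607]
orientation: [0.091, 0.996, -0.003, -0.015]
wrist_force: [-8.8, 1.8, 7.1]
gripper_width: -0.0
t 11.15 tcp rel hub [-38.   -0.6  55.7] tip z 38.7 yawerr 0.1 F [-8.9  0.1  7.1] w -0.0
top 6 phase 67.7 [0, 0, 0, 0, 0, 1, 0, 0, 0, 2, 0, 0, 0, 0, 0, 0, 3, 0, 0, 0, 0, 0, 0, 0]
scene 341 phase 72.7 [0, 0, 0, 0, 1, 47, 1, 0, 0, 14, 52, 81, 0, 0, 0, 3, 76, 3, 0, 0, 0, 0, 51, 12]
```

```bash
python3 -m inch '[[[-2,0,0,0],[-3,0,0,0]]]'; python3 -c "
from h import *
st()"
```

```text
clock: 11.42
tool_pos: [0.5326, 0.1024, 0.161]
orientation: [0.091, 0.996, -0.003, -0.016]
wrist_force: [-8.1, 2.0, 5.9]
gripper_width: 0.0003
t 11.42 tcp rel hub [-35.9  -0.6  56. ] tip z 39.0 yawerr 0.1 F [-8.3  0.5  5.9] w 0.0
```

```bash
python3 -m inch '[[[-2,0,0,0],[-3,0,0,0]]]'; python3 -c "
from h import *
st()"
```

```text
clock: 11.58
tool_pos: [0.5341, 0.1021, 0.1613]
orientation: [0.091, 0.996, -0.003, -0.018]
wrist_force: [-7.7, 2.4, 6.7]
gripper_width: -0.0
t 11.58 tcp rel hub [-34.4  -0.7  56.3] tip z 39.3 yawerr 0.1 F [-8.   0.9  6.7] w -0.0
```

```bash
python3 -m inch '[[[-2,0,0,0],[-3,0,0,0]]]'; python3 -c "
from h import *
st()"
```

```text
clock: 11.75
tool_pos: [0.5357, 0.1018, 0.1616]
orientation: [0.091, 0.996, -0.002, -0.019]
wrist_force: [-7.9, 1.6, 5.5]
gripper_width: 0.0001
t 11.75 tcp rel hub [-32.7  -0.7  56.6] tip z 39.6 yawerr 0.1 F [-8.   0.1  5.5] w 0.0
```

```bash
python3 -m inch '[[[-2,0,0,0],[-3,0,0,0]]]'; python3 -c "
from h import *
st();from station import vision
c=vision.camera('scene')['image'][150:350,180:420]; cv2.imwrite('pics/s4.png',cv2.resize(c,None,fx=3,fy=3))"
```

```text
clock: 11.92
tool_pos: [0.5372, 0.1015, 0.1619]
orientation: [0.091, 0.996, -0.002, -0.021]
wrist_force: [-6.9, 2.9, 6.6]
gripper_width: 0.0002
t 11.92 tcp rel hub [-31.2  -0.7  56.9] tip z 39.9 yawerr 0.0 F [-7.3  1.6  6.6] w 0.0
```

View pics/s4.png

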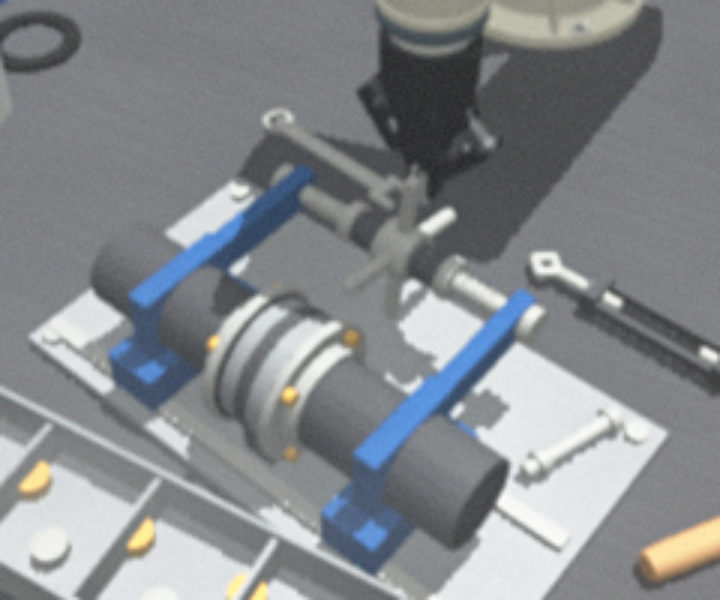

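```bash
python3 -m inch '[[[-2,0,0,0],[-3,0,0,0]]]'; python3 -c "
from h import *
st()"
```

```text
clock: 12.13
tool_pos: [0.539, 0.1012, 0.1623]
orientation: [0.091, 0.996, -0.002, -0.022]
wrist_force: [-7.5, 1.0, 5.8]
gripper_width: 0.0002
t 12.13 tcp rel hub [-29.3  -0.7  57.3] tip z 40.3 yawerr 0.0 F [-7.5 -0.4  5.8] w 0.0
```

```bash
python3 -m inch '[[[-2,0,0,0],[-3,0,0,0]]]'; python3 -c "
from h import *
st();phase()" 2>/dev/null
```

```text
clock: 12.3
tool_pos: [0.5405, 0.1009, 0.1626]
orientation: [0.091, 0.996, -0.002, -0.024]
wrist_force: [-7.4, 2.3, 5.9]
gripper_width: -0.0002
t 12.3 tcp rel hub [-27.8  -0.7  57.6] tip z 40.6 yawerr 0.0 F [-7.7  0.9  5.9] w -0.0
top 0 phase nan [0, 0, 0, 0, 0, 0, 0, 0, 0, 0, 0, 0, 0, 0, 0, 0, 0, 0, 0, 0, 0, 0, 0, 0]
scene 344 phase 81.5 [0, 0, 0, 0, 0, 23, 38, 0, 0, 2, 31, 97, 10, 0, 0, 0, 34, 54, 0, 0, 0, 0, 2, 53]
```

```bash
python3 -m inch '[[[10,0,0,0],[25,0,0,0],[40,0,-20,0],[45,0,-60,0],[45,0,-100,0],[45,0,-100,0]]]'; python3 -c "
from h import *
st();phase()
for n in ('scene',):
    W=(world(dict(np.load(f'/tmp/{n}_l.npz')))-HUB)@S; a,b,z=np.moveaxis(W,-1,0); m=(abs(a-.145)<.03)&(z>.025)
    print(n,list(zip(range(-50,52,2),np.histogram(b[m]*1000,np.arange(-50,53,2))[0].tolist())))
c=np.load('/tmp/scene_l.npz')['image'][220:320,220:340]; cv2.imwrite('pics/s5.png',cv2.resize(c,None,fx=6,fy=6))
" 2>/dev/null
```

```text
clock: 12.9
tool_pos: [0.5043, 0.11, 0.2722]
orientation: [0.091, 0.996, -0.001, -0.018]
wrist_force: [1.9, 1.8, 1.2]
gripper_width: 0.0001
t 12.9 tcp rel hub [-65.1   1.6 167.2] tip z 150.2 yawerr 0.1 F [1.5 2.2 1.2] w 0.0
top 53 phase 64.0 [0, 0, 0, 2, 40, 0, 0, 0, 0, 0, 0, 0, 0, 0, 1, 10, 0, 0, 0, 0, 0, 0, 0, 0]
scene 273 phase 60.1 [0, 0, 0, 0, 26, 0, 0, 0, 0, 8, 92, 0, 0, 0, 1, 62, 10, 0, 0, 0, 0, 63, 11, 0]
scene [(-50, 0), (-48, 0), (-46, 3), (-44, 4), (-42, 1), (-40, 0), (-38, 0), (-36, 0), (-34, 17), (-32, 16), (-30, 22), (-28, 27), (-26, 34), (-24, 24), (-22, 15), (-20, 20), (-18, 18), (-16, 23), (-14, 15), (-12, 17), (-10, 13), (-8, 13), (-6, 21), (-4, 19), (-2, 16), (0, 21), (2, 18), (4, 29), (6, 20), (8, 16), (10, 19), (12, 14), (14, 23), (16, 21), (18, 22), (20, 7), (22, 3), (24, 11), (26, 22), (28, 22), (30, 18), (32, 69), (34, 11), (36, 5), (38, 3), (40, 2), (42, 3), (44, 5), (46, 0), (48, 0), (50, 0)]
```

View pics/s5.png

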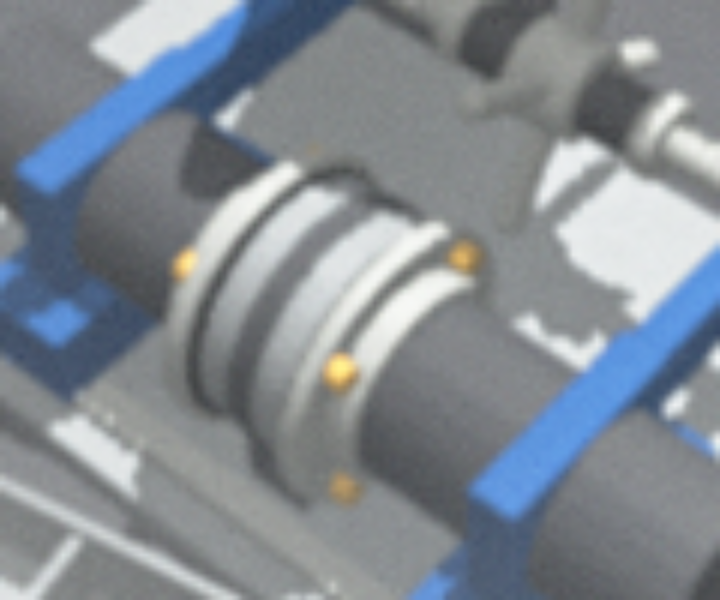

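After I let go, the body sprang back to 60.1° (≈7.33 rad). That is the same angle it rested at before the last push, and it fits the roughly 30 N hold in the task notes. I'll back off, let time pass and check that it stays.

```bash
python3 -m inch '[[[30,0,-20,0],[60,0,-40,0],[90,0,-60,0],[120,0,-60,0],[120,0,-60,0],[120,0,-60,0],[120,0,-60,0],[120,0,-60,0]]]'; python3 -m inch '[[[0,0,0,0],[0,0,0,0],[0,0,0,0],[0,0,0,0],[0,0,0,0],[0,0,0,0],[0,0,0,0],[0,0,0,0]]]'; python3 -c "
from h import *
st();phase()
c=np.load('/tmp/top_l.npz'); s=c['image'][90:290,80:400]; cv2.imwrite('pics/t6.png',cv2.resize(s,None,fx=2.5,fy=2.5))
W=(world(dict(c))-HUB)@S; a,b,z=np.moveaxis(W,-1,0); m=(abs(b)<.015)&(a>.08)&(a<.21)&(z>.0)
q=np.c_[2*a[m],2*z[m],np.ones(m.sum())]; s=np.linalg.lstsq(q,a[m]**2+z[m]**2,rcond=None)[0]; print('ring centre stand x,z',s[0]-.085,s[1]+.105, 'r',np.sqrt(s[2]+s[0]**2+s[1]**2))
"
```

```text
clock: 13.67
tool_pos: [0.3871, 0.131, 0.331]
orientation: [0.091, 0.996, -0.002, -0.022]
wrist_force: [-0.5, 0.2, 0.1]
gripper_width: -0.0001
clock: 14.33
tool_pos: [0.3871, 0.131, 0.331]
orientation: [0.091, 0.996, -0.002, -0.022]
wrist_force: [0.9, -0.1, -0.1]
gripper_width: -0.0
t 14.33 tcp rel hub [-184.1    0.9  226. ] tip z 209.0 yawerr 0.0 F [ 0.9  0.1 -0.1] w -0.0
top 165 phase 61.5 [0, 0, 0, 5, 43, 1, 0, 0, 0, 2, 38, 0, 0, 0, 0, 61, 12, 0, 0, 0, 0, 3, 0, 0]
scene 273 phase 60.2 [0, 0, 0, 0, 26, 0, 0, 0, 0, 8, 93, 0, 0, 0, 1, 62, 10, 0, 0, 0, 0, 62, 11, 0]
ring centre stand x,z 0.06065319500423559 0.09226548287510329 r 0.04890888487642428
```

View pics/t6.png

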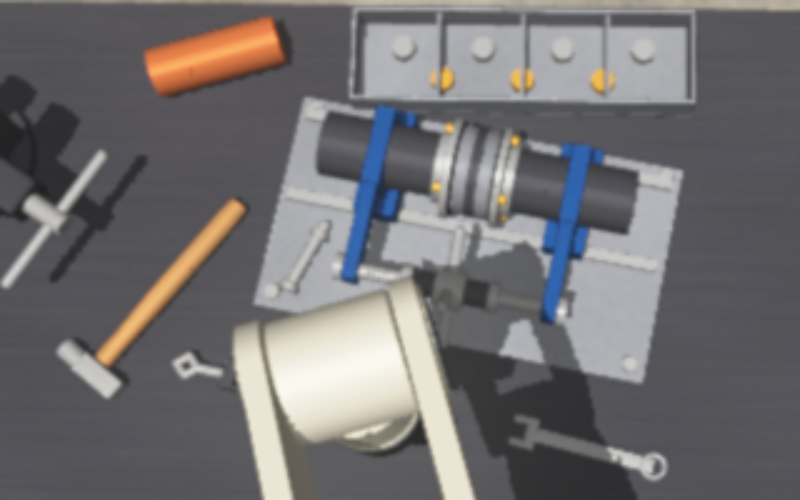

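The picture shows both flanges against the ring, the bolt, wrench and hammer where they were, and the arm clear. The angle is steady, so I'm handing in.

```bash
python3 -c "
from station import job_done
print(job_done())"
```

```text
the job is handed in; nothing more can be done
None
```

I closed up the pipe joint and handed it in at about 14.4 s. With the closed fingers I turned the turnbuckle about 276° in three full strokes. A last push in small steps took it about 18° further, to where the seats should be solid.

**Tightness:** When I let go, the body sprang back to a phase of about 60°, which I read as 7.33 rad. It stayed there about 1.4 s later, at 60.2° in the scene camera and 61.5° in the top camera. At that angle the seats should be pressed about 2.1 mm, or roughly 30 N on each side. I worked that out from the angle, as nothing here measures the flange force directly.

**Forces:** The wrist force peaked at about 12 N in the readings I took after each push. I never saw the sharp stiffening expected at the solid stop. I judged the end by the angle, about 78–80° before release, and by the spring-back.

**Ring and loose things:**
- **Valve ring:** it looks upright between the flanges, at stand x 60.7 mm.
- **Ring height:** the fit gave 92 mm, but with a radius 3 mm too small. That reads high, so the true height is probably nearer 89 mm.
- **Loose things:** the bolt, hammer and wrench looked unmoved in the last picture. The spare was mostly hidden by the arm there, but had not moved in earlier scene views. The tin and gasket were outside that picture, and the arm never went near them.

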